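# Index the tumbler turntable on to its next notch

## Task

Three finished tumblers stand on the indexing turntable. Pull the brass index ring straight up against its spring, turn the turntable anticlockwise (seen from above) to the next notch, the one in the yellow dog, and let the ring down so that its tooth drops fully home there; then let go. Feel for the notch without forcing the tooth, keep the tumblers upright on their places, and leave the rest of the bench alone.

Things in the scene. Friction and masses are not known exactly. Their poses are not given: they have to be found in the camera images.
- index_base: Fixed stand: grey foot 200 mm across, 14 mm high, with a fixed green drum 124 mm across on it, flat top 92 mm above the bench. Origin on the vertical turning axis at bench level, z up. On the drum's top stands a steel track 10 mm high (top 102 mm above the bench), 38 to 46 mm from the axis, cut by the start notch, which lies along the stand's +x axis.
- start_notch (a point): Middle of the mouth of the start notch in the fixed track, 102 mm above the bench, 47.5 mm from the axis. The next notch, 12 mm wide like this one, is in a yellow dog (a raised arc just outside the track) clamped 46 to 78 degrees anticlockwise of here: it differs every time, is not measured, and must be seen or felt. Between the two the tooth rides on level land at 102 mm, and just past the dog too.
- turntable (a joint): Angle of the turntable (aluminium disc 310 mm across, top 32 mm above the bench) about the vertical axis, rad, positive anticlockwise from above; about 0 in the start notch. It has some friction (0.12 N m) and stays where it is left. The ring always turns with it, guided on three posts 10 mm thick, 88 mm from the axis, tops 130 mm above the bench.
- index_ring (a joint): Lift of the index ring above fully home, m: 0 seated, 0.018 at its upper stop. The tooth sits 8.5 mm deep in a notch: clear of it above 0.0085, and at about 0.0085 when it stands on the land. Spring and weight pull it down with about 9 N seated, 12 N at 0.012; let go, it falls home by itself, damped (25 N s/m).
- ring_grip (a point): Point on the turning axis in the brass index ring, at grip height (150 mm above the bench when seated; rises with it). The ring is an upright knurled collar 48 mm across, from 26 mm below to 21 mm above this point; grip it across from above at any yaw. Under it lie a flange 58 mm across and three arms (tops 26 mm below this point). A fixed post fills its bore and ends 25 mm above this point when seated.
- tooth (a point): Lowest point of the red tooth under the ring's red arm, 47.5 mm from the axis. A radial bar 9 mm wide, flat underneath with edges rounded 1.5 mm: 1.5 mm play either side in a notch. Seated it is 93.5 mm above the bench. Pressing it on the track or dog with more than 35 N counts as forcing it.
- place0 (a point): Centre of the first black rubber spot on the turntable disc (68 mm across), 118 mm from the axis, on the disc's top; turns with it. The spots lie 60, 180 and 300 degrees round from the tooth.
- place1 (a point): Centre of the second rubber spot, as place0.
- place2 (a point): Centre of the third rubber spot, as place0.
- tumbler_green: Loose green glass tumbler, 78 mm high, 60 mm across the rim and 54 mm at the thick foot, 0.22 kg, on one of the three spots. Origin at the centre of its underside, z up.
- tumbler_amber: Loose amber tumbler, same size, on another spot.
- tumbler_blue: Loose blue tumbler, same size, on another spot.
- frit_jar: Bystander: jar 64 mm across, 100 mm high, standing left of the turntable. Origin under its centre.
- jacks: Bystander: steel jacks (tongs) 240 mm long lying right of the turntable.
- brush: Bystander: brush lying left of the turntable.
Things that resemble listed ones, but are neither listed nor needed, are in the scene too. What is meant by the tumbler_blue is not red, and is the smaller of those in its own colour.

How it is judged:
By the outcome, as a careful person would: the job done as asked, in the order asked, and still so for the second after the job is handed in, with the robot touching nothing.
It also fails if it takes over 54 s, if anything falls off the work surface, if the arm or the gripper's body presses on something with over 40 N, if the wrist force passes 120 N, or if a joint passes its speed limit or range.

## Robot

A 6-joint arm with a two-finger parallel gripper is mounted at the origin on the work surface. World frame = base frame: x ahead of the robot, y to its left, z up, the work surface at z = 0. Lengths are in mm, angles in degrees, forces in N, time in s.
With the tool pointing down it reaches from about 300 to 850 mm from the base axis. Payload 4.2 kg.
Tool frame: the origin (TCP) lies between the finger pads; the fingertips stand 22 mm ahead of it and the grasp point (between the pads) lies 3 mm ahead of it; z points along the fingers, y is the direction in which the jaws open and shut (so a half turn about z gives the same grasp; the last joint's range is limited). The gripper opens to 91 mm and grips with 3 to 60 N. Pads are 32 mm wide; open, the fingers measure 118 mm over their backs; the gripper's body (76 mm by 178 mm) begins 60 mm behind the grasp point.
Start: joints at [-65.432, 18.312, 89.639, -0, 72.044, -1.146], TCP at [249.489, -518.072, 211.076] pointing down, gripper open.
Joint ranges: [-177.97, 177.97], [-48.28, 115.42], [12.27, 149.76], [-77.06, 257.06], [2.81, 150.46], [-146.56, 146.56]. Speed limits (degrees/s): [147.25, 147.25, 180, 180, 180, 180].

## Interface

Orientations are given as [roll, pitch, yaw] about the fixed x, y, z axes, in that order (R = Rz(yaw) Ry(pitch) Rx(roll)).
In Python, from workcell import telemetry, cams, env gives the robot as it stands.
- The arm moves only by the shell command python3 -m inch 'ROWS' [FORCE]. ROWS is JSON, a list of rows, each an object of numbers: "x", "y", "z": the shift along the tool's x, y, z in cm; "yaw": the turn about the tool's z in units of 5 degrees (1.0 is 5 degrees); "gripper": the gripper's target within -1 to 1 (fully open at 1, half-way at 0, shut at -1). A call has 1 to 12 rows; each row shifts and turns the commanded pose from where the row before left it, along the tool's axes as they then stand; what a row does not reach is not made up. A row lasts 1/12 s, in which the tool goes at most 41.7 mm and 7.16 degrees, less where a joint would pass 70% of its speed; a pose out of reach is approached as far as the arm can. A call is refused whole if a number of a shift passes 4.17 or a number of a turn 1, either way. A call with a gripper value outside its range is refused whole. The fingers move at their own pace and stop on an object; FORCE is the grip in N (left out, the last holds). Time passes only in rows, so rows that do not move let the fingers close. It gives the time, the measured TCP pose, the force and the opening at its end, in the units of the state.
- telemetry.state(): the state, without advancing time (a new reading comes with each control period).
- cams.grab_frame(name): name is "scene" or "side" or "wrist"; returns a dict with "pixels" (480x640x3 uint8, red, green, blue), "mtx" (3x3 intrinsics, pixels), "rvec" (rotation vector, rad) and "tvec" (3), from world to camera coordinates, as OpenCV has them. Camera axes: x right, y down, z forward; pixel columns grow to the right and rows downward; lengths in mm; the calibration is good to about 2 mm. A picture is of the moment at which its call begins. There is no depth.
- env.job_done(): hands the job in, once; it reports no verdict.
The state is a dict: "time_s": time; "qpos": joint angles; "qvel": joint speeds; "effort": joint torques, N m; "ee_pos": TCP position; "ee_rot": TCP orientation; "force": force on the tool from outside, world axes, zero at the start; "torque": the same for the moment, N m; "gripper_width": finger opening in mm.
Only numpy, scipy, OpenCV 4.12 (cv2) and the standard library are available. Lean on these libraries where they do the work, as an engineer would, in place of code of your own. Each camera call takes 0.05 s, during which the arm holds its last target. There are 200 camera calls.

## Working session

There is one attempt and no reset: what is moved stays moved. The work goes in short steps, Python scripts to look and compute and a shell command to move; the robot and the scene stay as the last step left them, time stands still between calls to the robot, and variables do not carry over. Pictures are saved under pics/ and viewed, about 8 in all and at most 12, crops included, and the job is handed in when it is done.

```bash
mkdir -p pics
cat > h.py <<'E'
import numpy as np, cv2
from workcell import telemetry, cams, env
def grab(n,fn):
    f=cams.grab_frame(n); cv2.imwrite('pics/'+fn,f['pixels'][:,:,::-1]); np.savez('pics/'+fn+'.npz',**{k:np.array(f[k]) for k in ('mtx','rvec','tvec','pixels')}); return f
def load(fn): return np.load('pics/'+fn+'.npz')
def onz(f,u,v,z):
    R=cv2.Rodrigues(np.array(f['rvec'],float))[0];t=np.array(f['tvec'],float).ravel()
    d=R.T@np.linalg.solve(f['mtx'],[u,v,1]);c=-R.T@t
    return c+d*(z-c[2])/d[2]
def proj(f,P): return cv2.projectPoints(np.array(P,float).reshape(-1,1,3),np.array(f['rvec'],float),np.array(f['tvec'],float),np.array(f['mtx'],float),None)[0].reshape(-1,2)
E
python3 - <<'E'
from h import *
for n in('scene','side'): grab(n,n+'0.png')
print(telemetry.state())
E
```

```text
{'time_s': 0.1, 'qpos': array([-6.54313775e+01,  1.83493020e+01,  8.96980878e+01, -1.08865858e-03,
        7.20423449e+01, -1.14648948e+00]), 'qvel': array([ 0.03055737, -0.08611491, -0.19928556,  0.06753591, -0.01736039,
       -0.0383389 ]), 'effort': array([-7.96922923e-04, -4.13332880e+01, -2.32511401e+01,  7.29344389e-02,
        4.21918184e-02, -6.66433198e-05]), 'ee_pos': array([ 249.29998965, -517.66324566,  210.30006934]), 'ee_rot': array([-1.79910263e+02, -7.60579681e-04,  2.57154479e+01]), 'force': array([ 0.03966876, -0.43472774,  0.5330819 ]), 'torque': array([ 0.01492169, -0.04267375, -0.00537429]), 'gripper_width': 91.05814484907732}
```

View pics/scene0.png

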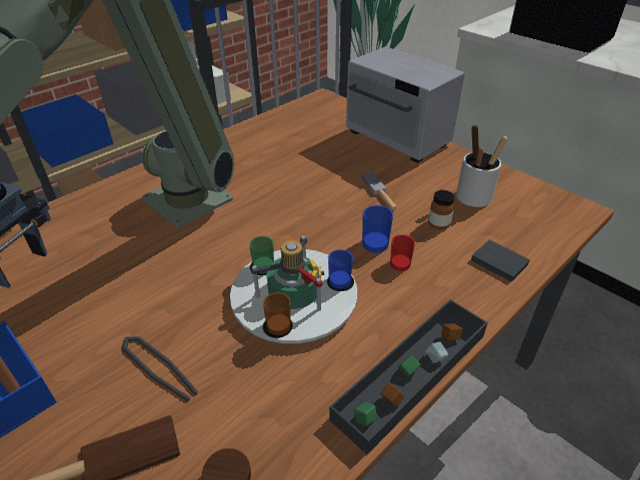

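View pics/side0.png

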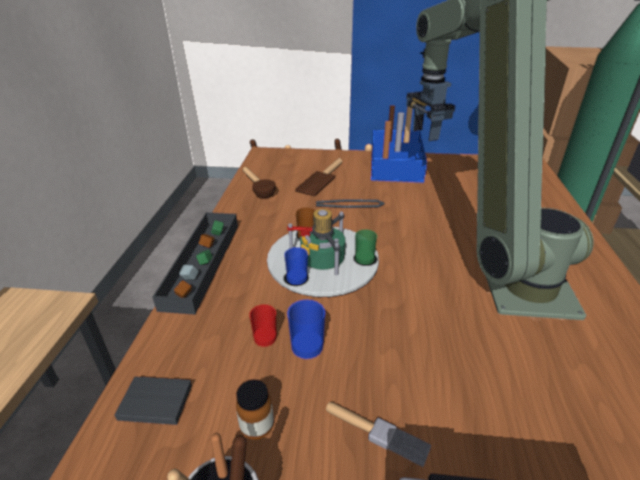

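The turntable is at about (293,295) in the scene view and (322,262) in the side view. The brass collar is at (291,255) and (322,222). The tooth's red arm points to (315,278) and the yellow dog is near (318,268). Two blue tumblers could be meant: (340,270) on the disc, which is the smaller, and a larger one at (377,228) off the disc. The smaller one on the disc fits the description. I'll enlarge the stand to confirm it and to find the dog.

Run:
```python
from h import *
a=load('scene0.png')['pixels'][220:350,220:410,::-1]; b=load('side0.png')['pixels'][195:305,255:390,::-1]
a=cv2.resize(a,(800,547),interpolation=cv2.INTER_CUBIC)[:,:]; 
cv2.imwrite('pics/c1.png',a)
A=load('scene0.png');B=load('side0.png')
for u,v in((291,247),):print(onz(A,u,v,171))
print(onz(B,322,212,171))
for nm,f,(l,r,t,bm) in(('s',A,(230,357,250,340)),('d',B,(267,379,227,292))): print(nm,onz(f,(l+r)/2,(t+bm)/2,32), onz(f,l,(t+bm)/2,32),onz(f,r,(t+bm)/2,32))
```

```text
[544.40940054 -50.44597971 171.        ]
[550.93259957 -51.77971621 171.        ]
s [556.87078537 -61.46690662  32.        ] [ 448.9105686  -170.82314642   32.        ] [664.50082693  47.55488851  32.        ]
d [546.56599274 -30.36672982  32.        ] [700.14547696 -15.09218481  32.        ] [393.58158425 -45.58209041  32.        ]
```

View pics/c1.png

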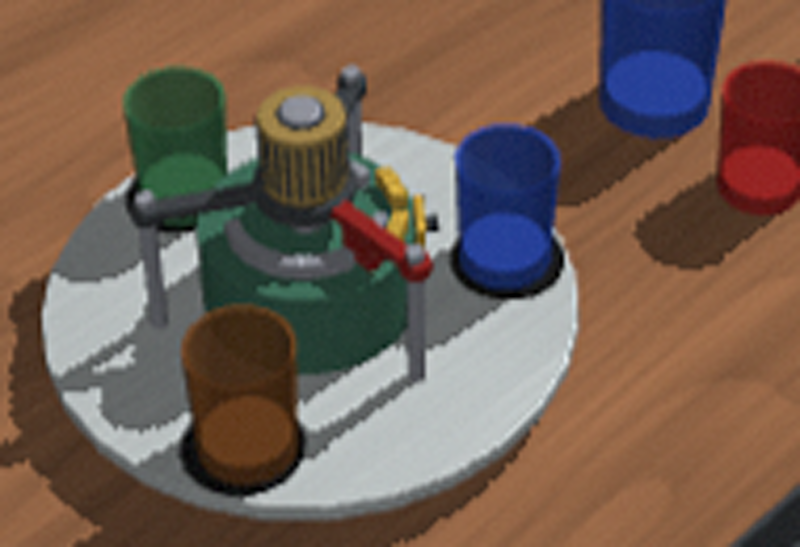

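The crop confirms it: the smaller blue tumbler at crop (505,210) stands on the disc, and the large one off the disc is a decoy. The axis is at about (547,-51). Two yellow dog pieces show at crop (390,190) and (405,225). I'm moving above it now.

```bash
python3 -m inch '[{"z":-2},{"x":2.9,"y":-1.8,"z":-1},{"x":2.9,"y":-1.8,"z":-1},{"x":2.9,"y":-1.8,"z":-1},{"x":2.9,"y":-1.8,"z":-1},{"x":2.9,"y":-1.8,"z":-1},{"x":2.9,"y":-1.8,"z":-1},{"x":2.9,"y":-1.8,"z":-1},{"x":2.9,"y":-1.8},{"x":2.9,"y":-1.8},{"x":2.9,"y":-1.8},{"x":2.9,"y":-1.8}]'
python3 - <<'E'
from h import *
A=load('scene0.png');B=load('side0.png')
print(onz(A,291.7,245.7,175))
p=onz(A,220+415/4.21,220+250/4.21,132);print(p)
for u,v in((145,200),(350,78)):print(onz(A,220+u/4.21,220+v/4.21,132))
E
```

```text
[545.74125253 -49.28854456 175.        ]
[634.36344415 -51.30149151 132.        ]
[ 504.21074506 -128.3362632   132.        ]
[507.04104057  20.32254805 132.        ]invalid input
```

```bash
python3 -m inch '[{"x":0,"y":0,"z":-2,"yaw":0,"gripper":1}]'; python3 -m inch '[{"x":0.5,"z":-1.0}]' 20; python3 -m inch --help | head -20
```

```text
time_s: 0.18
ee_pos: [248.4, -515.7, 227.0]
ee_rot: [-179.5, -0.0, 25.7]
force: [0.5, 0.4, -1.3]
gripper_width: 90.9invalid input
invalid input: not JSON, or not a number
```

Every row needs all its keys.

```bash
python3 -m inch '[{"x":2.9,"y":-1.8,"z":-1,"yaw":0,"gripper":1},{"x":2.9,"y":-1.8,"z":-1,"yaw":0,"gripper":1},{"x":2.9,"y":-1.8,"z":-1,"yaw":0,"gripper":1},{"x":2.9,"y":-1.8,"z":-1,"yaw":0,"gripper":1},{"x":2.9,"y":-1.8,"z":-1,"yaw":0,"gripper":1},{"x":2.9,"y":-1.8,"z":-1,"yaw":0,"gripper":1},{"x":2.9,"y":-1.8,"z":-1,"yaw":0,"gripper":1},{"x":2.9,"y":-1.8,"z":-1,"yaw":0,"gripper":1},{"x":2.9,"y":-1.8,"z":-1,"yaw":0,"gripper":1},{"x":2.9,"y":-1.8,"z":0,"yaw":0,"gripper":1},{"x":2.9,"y":-1.8,"z":0,"yaw":0,"gripper":1},{"x":2.9,"y":-1.8,"z":0,"yaw":0,"gripper":1}]' 30
python3 - <<'E'
from h import *
grab('wrist','w1.png');print(telemetry.state()['ee_pos'],telemetry.state()['ee_rot'])
E
```

```text
time_s: 1.18
ee_pos: [469.8, -170.8, 321.0]
ee_rot: [180.0, 0.0, 25.7]
force: [1.1, -0.1, -0.4]
gripper_width: 90.9
[ 472.79507565 -165.89193748  320.62863765] [-179.77922726   -0.26854478   25.9651722 ]
```

View pics/w1.png

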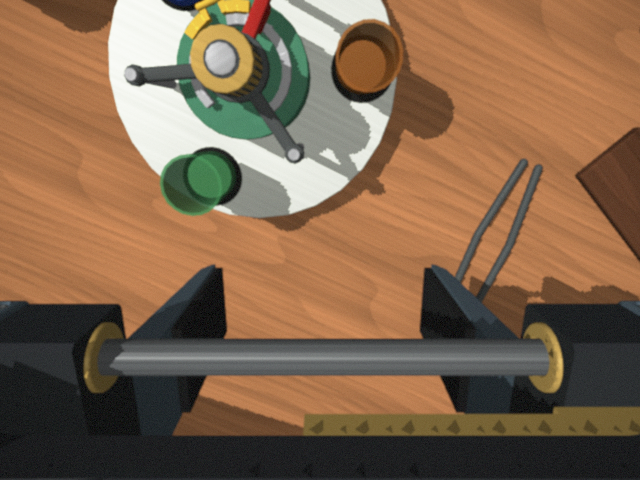

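The wrist view has the collar at (222,60), green at (195,185) and amber at (368,58). The dog is at (225,10), near the top edge. I'll move part-way and take the close look.

```bash
python3 -m inch '[{"x":2,"y":-2.3,"z":0,"yaw":0,"gripper":1},{"x":2,"y":-2.3,"z":0,"yaw":0,"gripper":1},{"x":1,"y":-2.3,"z":0,"yaw":0,"gripper":1},{"x":0,"y":0,"z":0,"yaw":0,"gripper":1},{"x":0,"y":0,"z":0,"yaw":0,"gripper":1}]' 30
python3 - <<'E'
from h import *
f=grab('wrist','w2.png');print(telemetry.state()['ee_pos'],telemetry.state()['ee_rot'])
uv=proj(f,[547.5,-51.5,175])[0];print(uv)
u,v=[int(c) for c in uv];y0=max(0,v-130);x0=max(0,u-170)
c=f['pixels'][y0:y0+240,x0:x0+320,::-1];print(x0,y0,c.shape)
cv2.imwrite('pics/c2.png',cv2.resize(c,None,fx=2.5,fy=2.5,interpolation=cv2.INTER_CUBIC))
E
```

```text
time_s: 1.65
ee_pos: [484.2, -87.9, 320.8]
ee_rot: [180.0, 0.0, 25.9]
force: [0.8, -0.1, 0.0]
gripper_width: 91.4
[484.24002382 -88.74652598 320.81859979] [1.79978443e+02 4.26797219e-02 2.57666206e+01]
[315.986332   129.28314908]
145 0 (240, 320, 3)
```

View pics/c2.png

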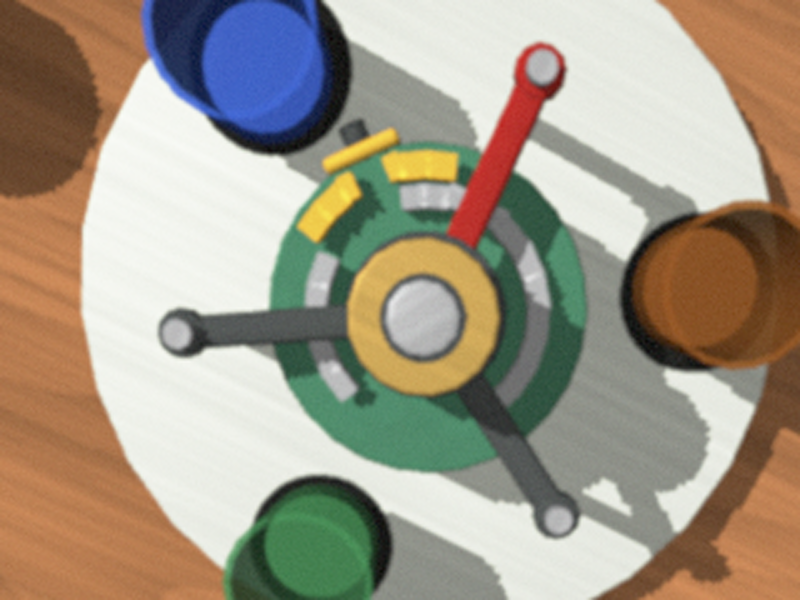

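In the crop, the post top is at (425,317) and the red arm's post head is at (542,67). The dog's two yellow pieces have their gap between edges (345,175)/(360,195) and (382,155)/(390,180).

Run:
```python
from h import *
f=load('w2.png');g=lambda u,v,z:onz(f,145+u/2.5,v/2.5,z)
c=g(425,317,175)[:2];print('c',c)
ps=[g(*q,130)[:2] for q in((542,67),(178,332),(557,519))];print('posts',ps,'mean',np.mean(ps,0))
c=np.mean(ps+[c],0) if 0 else np.mean(ps,0)
def pol(p): d=p[:2]-c;return np.hypot(*d),np.degrees(np.arctan2(d[1],d[0]))
for p in ps:print(pol(p))
for z in(102,106):
  for q in((347,173),(360,192),(382,154),(389,182),(300,225),(318,243),(460,152),(455,182),(402,185),(403,208),(318,252),(338,258)):print(z,q,pol(g(*q,z)))
```

```text
c [548.83401363 -50.02082921]
posts [array([635.97308706, -50.06921493]), array([505.18560816,  26.64378651]), array([ 503.8198014 , -124.86738284])] mean [548.32616554 -49.43093708]
(np.float64(87.64924557739978), np.float64(-0.4172420373946182))
(np.float64(87.4555387674263), np.float64(119.55676386273514))
(np.float64(87.58694992250635), np.float64(-120.53996321140225))
102 (347, 173) (np.float64(57.18573996377613), np.float64(56.05061014415122))
102 (360, 192) (np.float64(49.32166144639925), np.float64(55.225201356318586))
102 (382, 154) (np.float64(58.022171813765375), np.float64(41.77262754107972))
102 (389, 182) (np.float64(48.30919849053711), np.float64(42.12181411034038))
102 (300, 225) (np.float64(56.330192999267766), np.float64(81.67014637182689))
102 (318, 243) (np.float64(47.527260382030235), np.float64(83.58528934380952))
102 (460, 152) (np.float64(57.77827851325264), np.float64(13.546104340655484))
102 (455, 182) (np.float64(47.54447182986468), np.float64(13.055041495791551))
102 (402, 185) (np.float64(46.20189121866751), np.float64(36.840656041751856))
102 (403, 208) 
[... 461 characters left out ...]
89, 182) (np.float64(47.85422609221993), np.float64(42.01924612615881))
106 (300, 225) (np.float64(55.730786049980075), np.float64(81.57848513835124))
106 (318, 243) (np.float64(47.014430691487675), np.float64(83.47777715971634))
106 (460, 152) (np.float64(57.26350927043139), np.float64(13.488195019128682))
106 (455, 182) (np.float64(47.134284774190895), np.float64(12.985448798484066))
106 (402, 185) (np.float64(45.776078934247316), np.float64(36.73806667128594))
106 (403, 208) (np.float64(38.10913719421431), np.float64(38.55308432323557))
106 (318, 252) (np.float64(45.51642618669752), np.float64(86.8800611845945))
106 (338, 258) (np.float64(38.16073777348346), np.float64(84.32966890477518))
```

The notch centre is at about 48.8° in the world and the tooth at −0.4°, so the turn is about 49°, and the gap of about 13° matches 12 mm. The axis is at (548.2,-50.2). The tool still has to go x +7.45 cm and y −0.7 cm. Next I line up and descend.

```bash
python3 -m inch '[{"x":2.5,"y":-0.3,"z":0,"yaw":0,"gripper":1},{"x":2.5,"y":-0.4,"z":0,"yaw":0,"gripper":1},{"x":2.45,"y":0,"z":0,"yaw":0,"gripper":1},{"x":0,"y":0,"z":2.5,"yaw":0,"gripper":1},{"x":0,"y":0,"z":2.5,"yaw":0,"gripper":1},{"x":0,"y":0,"z":2.5,"yaw":0,"gripper":1},{"x":0,"y":0,"z":2.5,"yaw":0,"gripper":1},{"x":0,"y":0,"z":2,"yaw":0,"gripper":1},{"x":0,"y":0,"z":0,"yaw":0,"gripper":1},{"x":0,"y":0,"z":0,"yaw":0,"gripper":1},{"x":0,"y":0,"z":0,"yaw":0,"gripper":1},{"x":0,"y":0,"z":0,"yaw":0,"gripper":1}]' 30
python3 - <<'E'
from h import *
s=telemetry.state();print(s['ee_pos'],s['ee_rot'],s['force'],s['qpos'])
E
```

```text
time_s: 2.7
ee_pos: [549.6, -50.6, 202.8]
ee_rot: [179.9, -0.2, 25.7]
force: [0.4, -0.4, -1.1]
gripper_width: 91.3
[549.62637685 -50.63357968 202.84194703] [ 1.79883904e+02 -1.63271101e-01  2.56746368e+01] [ 0.42732158 -0.3927201  -1.06516451] [-6.45023286e+00  1.64419438e+01  9.35872143e+01 -1.22548699e-02
  6.97708336e+01  5.78795131e+01]
```

```bash
python3 -m inch '[{"x":-0.1,"y":-0.08,"z":2,"yaw":0,"gripper":1},{"x":0,"y":0,"z":2,"yaw":0,"gripper":1},{"x":0,"y":0,"z":1,"yaw":0,"gripper":1},{"x":0,"y":0,"z":0,"yaw":0,"gripper":0.3},{"x":0,"y":0,"z":0,"yaw":0,"gripper":0.3},{"x":0,"y":0,"z":0,"yaw":0,"gripper":0.2},{"x":0,"y":0,"z":0,"yaw":0,"gripper":0.2},{"x":0,"y":0,"z":0,"yaw":0,"gripper":0.2},{"x":0,"y":0,"z":0,"yaw":0,"gripper":0.2},{"x":0,"y":0,"z":0,"yaw":0,"gripper":0.2}]' 10
python3 -m inch '[{"x":0,"y":0,"z":0,"yaw":0,"gripper":-1},{"x":0,"y":0,"z":0,"yaw":0,"gripper":-1},{"x":0,"y":0,"z":0,"yaw":0,"gripper":-1},{"x":0,"y":0,"z":0,"yaw":0,"gripper":-1},{"x":0,"y":0,"z":0,"yaw":0,"gripper":-1}]' 10
```

```text
time_s: 3.53
ee_pos: [547.5, -49.7, 151.5]
ee_rot: [180.0, -0.0, 25.7]
force: [0.5, -0.4, 0.0]
gripper_width: 54.8
time_s: 3.95
ee_pos: [547.3, -49.6, 151.2]
ee_rot: [-180.0, -0.0, 25.7]
force: [-0.5, 0.4, 1.3]
gripper_width: 47.7
```

Gripped at 47.7 mm with almost no side load. I'll tighten and lift straight up.

```bash
python3 -m inch '[{"x":0,"y":0,"z":0,"yaw":0,"gripper":-1},{"x":0,"y":0,"z":0,"yaw":0,"gripper":-1},{"x":0,"y":0,"z":0,"yaw":0,"gripper":-1}]' 45
python3 -m inch '[{"x":0,"y":0,"z":-0.2,"yaw":0,"gripper":-1},{"x":0,"y":0,"z":-0.2,"yaw":0,"gripper":-1},{"x":0,"y":0,"z":-0.2,"yaw":0,"gripper":-1},{"x":0,"y":0,"z":-0.2,"yaw":0,"gripper":-1},{"x":0,"y":0,"z":-0.2,"yaw":0,"gripper":-1},{"x":0,"y":0,"z":-0.2,"yaw":0,"gripper":-1},{"x":0,"y":0,"z":-0.1,"yaw":0,"gripper":-1},{"x":0,"y":0,"z":0,"yaw":0,"gripper":-1},{"x":0,"y":0,"z":0,"yaw":0,"gripper":-1},{"x":0,"y":0,"z":0,"yaw":0,"gripper":-1}]' 45
```

```text
time_s: 4.2
ee_pos: [547.3, -49.6, 151.2]
ee_rot: [-180.0, -0.0, 25.7]
force: [-0.9, 0.7, 2.7]
gripper_width: 47.3
time_s: 5.03
ee_pos: [547.2, -49.6, 164.0]
ee_rot: [-180.0, 0.0, 25.7]
force: [3.6, 1.5, -11.9]
gripper_width: 46.9
```

Lifted 12.8 mm, and the load of about 12 N agrees. Now the turn: negative tool yaw is anticlockwise.

```bash
python3 -m inch '[{"x":0,"y":0,"z":0,"yaw":-0.1,"gripper":-1},{"x":0,"y":0,"z":0,"yaw":-0.2,"gripper":-1},{"x":0,"y":0,"z":0,"yaw":-0.3,"gripper":-1},{"x":0,"y":0,"z":0,"yaw":-0.3,"gripper":-1},{"x":0,"y":0,"z":0,"yaw":-0.3,"gripper":-1},{"x":0,"y":0,"z":0,"yaw":-0.3,"gripper":-1},{"x":0,"y":0,"z":0,"yaw":-0.3,"gripper":-1},{"x":0,"y":0,"z":0,"yaw":-0.3,"gripper":-1},{"x":0,"y":0,"z":0,"yaw":-0.3,"gripper":-1},{"x":0,"y":0,"z":0,"yaw":-0.3,"gripper":-1},{"x":0,"y":0,"z":0,"yaw":-0.3,"gripper":-1},{"x":0,"y":0,"z":0,"yaw":-0.3,"gripper":-1}]' 45
python3 -m inch '[{"x":0,"y":0,"z":0,"yaw":-0.3,"gripper":-1},{"x":0,"y":0,"z":0,"yaw":-0.3,"gripper":-1},{"x":0,"y":0,"z":0,"yaw":-0.3,"gripper":-1},{"x":0,"y":0,"z":0,"yaw":-0.3,"gripper":-1},{"x":0,"y":0,"z":0,"yaw":-0.3,"gripper":-1},{"x":0,"y":0,"z":0,"yaw":-0.3,"gripper":-1},{"x":0,"y":0,"z":0,"yaw":-0.3,"gripper":-1},{"x":0,"y":0,"z":0,"yaw":-0.3,"gripper":-1},{"x":0,"y":0,"z":0,"yaw":-0.3,"gripper":-1},{"x":0,"y":0,"z":0,"yaw":-0.3,"gripper":-1},{"x":0,"y":0,"z":0,"yaw":-0.3,"gripper":-1},{"x":0,"y":0,"z":0,"yaw":-0.3,"gripper":-1}]' 45
python3 -m inch '[{"x":0,"y":0,"z":0,"yaw":-0.3,"gripper":-1},{"x":0,"y":0,"z":0,"yaw":-0.3,"gripper":-1},{"x":0,"y":0,"z":0,"yaw":-0.3,"gripper":-1},{"x":0,"y":0,"z":0,"yaw":-0.3,"gripper":-1},{"x":0,"y":0,"z":0,"yaw":-0.3,"gripper":-1},{"x":0,"y":0,"z":0,"yaw":-0.3,"gripper":-1},{"x":0,"y":0,"z":0,"yaw":-0.3,"gripper":-1},{"x":0,"y":0,"z":0,"yaw":-0.3,"gripper":-1},{"x":0,"y":0,"z":0,"yaw":-0.2,"gripper":-1},{"x":0,"y":0,"z":0,"yaw":-0.2,"gripper":-1},{"x":0,"y":0,"z":0,"yaw":0,"gripper":-1},{"x":0,"y":0,"z":0,"yaw":0,"gripper":-1}]' 45
python3 - <<'E'
from h import *
s=telemetry.state();print(s['ee_pos'],s['ee_rot'],s['force'],s['torque'])
f=grab('wrist','w3.png'); grab('scene','scene3.png')
E
```

```text
time_s: 6.03
ee_pos: [547.4, -49.9, 164.0]
ee_rot: [180.0, 0.0, 42.3]
force: [3.4, 0.2, -11.8]
gripper_width: 47.0
time_s: 7.03
ee_pos: [547.6, -50.1, 164.1]
ee_rot: [179.9, 0.0, 60.3]
force: [4.9, 0.2, -12.3]
gripper_width: 47.2
time_s: 8.03
ee_pos: [547.9, -50.2, 164.1]
ee_rot: [179.9, 0.0, 74.3]
force: [4.7, -0.8, -12.5]
gripper_width: 47.0
[547.93256183 -50.19754703 164.13137098] [1.79902577e+02 3.91750323e-02 7.43049198e+01] [  4.65578462  -0.78843716 -12.50059886] [ 0.01560329 -0.87836343  0.07314571]
```

View pics/w3.png

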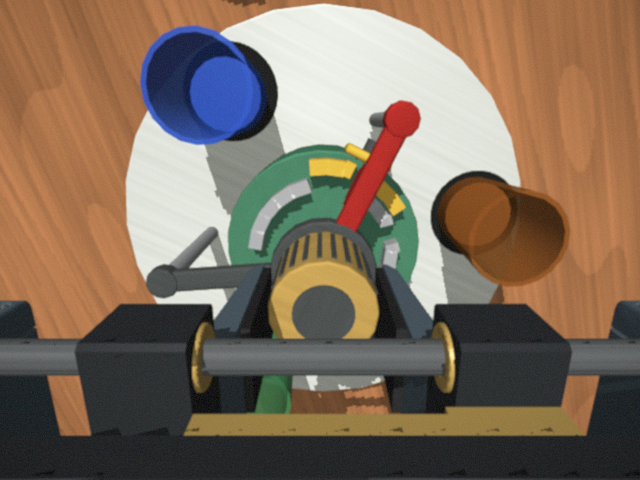

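The red arm now lies over the gap between the two yellow pieces, which are at (330,168) and (395,200). The turn so far is 48.6°. I'll trim 0.5° and lower gently, feeling for the land at z≈159.7.

```bash
python3 -m inch '[{"x":0,"y":0,"z":0.1,"yaw":-0.1,"gripper":-1},{"x":0,"y":0,"z":0.1,"yaw":0,"gripper":-1},{"x":0,"y":0,"z":0.1,"yaw":0,"gripper":-1},{"x":0,"y":0,"z":0,"yaw":0,"gripper":-1},{"x":0,"y":0,"z":0,"yaw":0,"gripper":-1}]' 45
python3 -m inch '[{"x":0,"y":0,"z":0.1,"yaw":0,"gripper":-1},{"x":0,"y":0,"z":0.1,"yaw":0,"gripper":-1},{"x":0,"y":0,"z":0.05,"yaw":0,"gripper":-1},{"x":0,"y":0,"z":0,"yaw":0,"gripper":-1},{"x":0,"y":0,"z":0,"yaw":0,"gripper":-1}]' 45
python3 -c "
from h import *
s=telemetry.state();print(s['ee_pos'],s['ee_rot'],s['force'],s['torque'])"
```

```text
time_s: 8.55
ee_pos: [547.9, -50.2, 161.2]
ee_rot: [179.9, 0.0, 74.8]
force: [4.6, -1.0, -11.7]
gripper_width: 47.0
time_s: 8.97
ee_pos: [548.0, -50.2, 158.8]
ee_rot: [179.9, 0.0, 74.8]
force: [4.9, -0.9, -10.5]
gripper_width: 47.0
[547.95883084 -50.20302321 158.82844083] [1.79887810e+02 3.81404472e-02 7.47849232e+01] [  4.9055271   -0.87983443 -10.53734652] [-0.12535051 -0.85894856  0.05867436]
```

The gripper still carries 10.5 N at 7.6 mm lift, below land height, so the tooth seems to be entering the notch. I'll keep lowering.

```bash
python3 -m inch '[{"x":0,"y":0,"z":0.1,"yaw":0,"gripper":-1},{"x":0,"y":0,"z":0.1,"yaw":0,"gripper":-1},{"x":0,"y":0,"z":0,"yaw":0,"gripper":-1},{"x":0,"y":0,"z":0,"yaw":0,"gripper":-1}]' 45
python3 -c "
from h import *
s=telemetry.state();print(s['ee_pos'],s['ee_rot'],s['force'],s['torque'])"
```

```text
time_s: 9.3
ee_pos: [547.9, -50.2, 156.8]
ee_rot: [179.9, 0.0, 74.8]
force: [5.9, -0.1, -10.4]
gripper_width: 47.4
[547.94667635 -50.19234103 156.83604856] [1.79889367e+02 3.71638252e-02 7.47753176e+01] [  5.94928906  -0.08159939 -10.39986823] [-0.13898336 -0.81407007  0.11261858]
```

```bash
python3 -m inch '[{"x":0,"y":0,"z":0.1,"yaw":0,"gripper":-1},{"x":0,"y":0,"z":0.1,"yaw":0,"gripper":-1},{"x":0,"y":0,"z":0.1,"yaw":0,"gripper":-1},{"x":0,"y":0,"z":0.1,"yaw":0,"gripper":-1},{"x":0,"y":0,"z":0.05,"yaw":0,"gripper":-1},{"x":0,"y":0,"z":0,"yaw":0,"gripper":-1},{"x":0,"y":0,"z":0,"yaw":0,"gripper":-1}]' 45
python3 -c "
from h import *
s=telemetry.state();print(s['ee_pos'],s['ee_rot'],s['force'],s['torque'])"
```

```text
time_s: 9.88
ee_pos: [548.0, -50.2, 152.5]
ee_rot: [179.9, 0.0, 74.8]
force: [4.6, -0.7, -8.6]
gripper_width: 46.9
[547.95219046 -50.18844852 152.50598301] [1.79885478e+02 3.66894964e-02 7.47726027e+01] [ 4.56990725 -0.69602264 -8.57480326] [-0.15956046 -0.75810458  0.1068796 ]
```

```bash
python3 -m inch '[{"x":0,"y":0,"z":0.1,"yaw":0,"gripper":-1},{"x":0,"y":0,"z":0,"yaw":0,"gripper":-1},{"x":0,"y":0,"z":0,"yaw":0,"gripper":-1}]' 45
python3 -m inch '[{"x":0,"y":0,"z":0,"yaw":0,"gripper":0.2},{"x":0,"y":0,"z":0,"yaw":0,"gripper":0.4},{"x":0,"y":0,"z":0,"yaw":0,"gripper":0.8},{"x":0,"y":0,"z":0,"yaw":0,"gripper":1},{"x":0,"y":0,"z":0,"yaw":0,"gripper":1},{"x":0,"y":0,"z":0,"yaw":0,"gripper":1},{"x":0,"y":0,"z":0,"yaw":0,"gripper":1},{"x":0,"y":0,"z":0,"yaw":0,"gripper":1},{"x":0,"y":0,"z":0,"yaw":0,"gripper":1}]'
```

```text
time_s: 10.13
ee_pos: [547.9, -50.2, 151.4]
ee_rot: [179.9, 0.0, 74.8]
force: [5.1, -1.0, -8.8]
gripper_width: 47.1
time_s: 10.88
ee_pos: [547.2, -49.7, 151.0]
ee_rot: [-180.0, 0.0, 74.7]
force: [0.2, -0.8, 0.8]
gripper_width: 91.1
```

Released. I'll rise straight up, back off and check.

```bash
python3 -m inch '[{"x":0,"y":0,"z":-1,"yaw":0,"gripper":1},{"x":0,"y":0,"z":-2,"yaw":0,"gripper":1},{"x":0,"y":0,"z":-3,"yaw":0,"gripper":1},{"x":0,"y":0,"z":-3,"yaw":0,"gripper":1},{"x":0,"y":0,"z":-3,"yaw":0,"gripper":1},{"x":0,"y":0,"z":-3,"yaw":0,"gripper":1},{"x":-2.5,"y":0,"z":-1,"yaw":0,"gripper":1},{"x":-2.5,"y":0,"z":-1,"yaw":0,"gripper":1},{"x":-2.5,"y":0,"z":0,"yaw":0,"gripper":1},{"x":0,"y":0,"z":0,"yaw":0,"gripper":1},{"x":0,"y":0,"z":0,"yaw":0,"gripper":1},{"x":0,"y":0,"z":0,"yaw":0,"gripper":1}]'
python3 - <<'E'
from h import *
f=grab('wrist','w4.png');g=grab('scene','scene4.png');s=grab('side','side4.png')
u,v=[int(c) for c in proj(f,[548,-50,175])[0]];print(u,v)
y0=max(0,v-130);x0=u-160;print(x0,y0)
c=cv2.resize(f['pixels'][y0:y0+240,x0:x0+320,::-1],(800,600),interpolation=cv2.INTER_CUBIC);cv2.imwrite('pics/c4.png',c)
a=cv2.resize(g['pixels'][220:350,220:410,::-1],(480,328),interpolation=cv2.INTER_CUBIC)
b=cv2.resize(s['pixels'][195:305,255:390,::-1],(320,261),interpolation=cv2.INTER_CUBIC)
a0=cv2.resize(load('scene0.png')['pixels'][220:350,220:410,::-1],(480,328),interpolation=cv2.INTER_CUBIC)[:270]
m=np.zeros((600,800,3),np.uint8);m[:328,:480]=a;m[330:600,:480]=a0;m[:261,480:]=b
m[300:561,480:]=cv2.resize(load('side0.png')['pixels'][195:305,255:390,::-1],(320,261),interpolation=cv2.INTER_CUBIC);cv2.imwrite('pics/m4.png',m)
E
```

```text
time_s: 11.88
ee_pos: [527.4, -121.7, 321.3]
ee_rot: [-180.0, -0.0, 74.7]
force: [-0.1, -0.2, -0.4]
gripper_width: 90.9
324 127
164 0
```

View pics/c4.png

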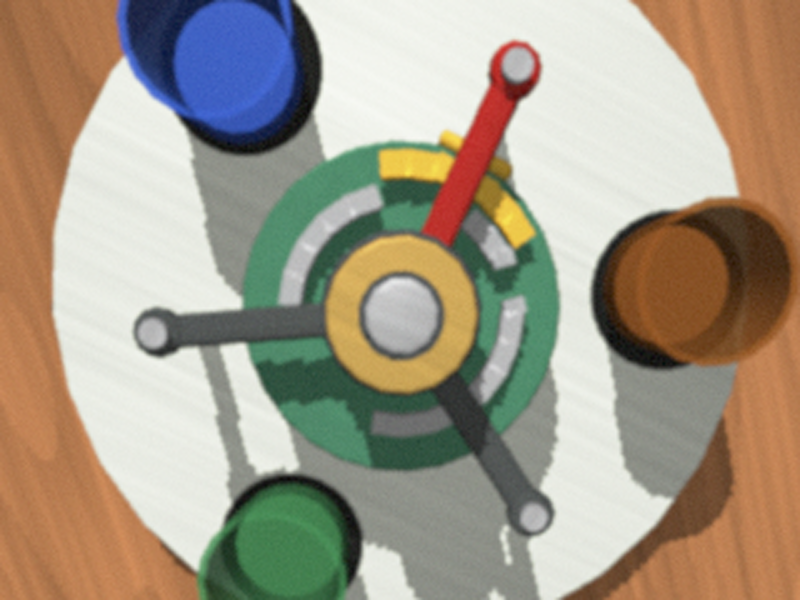

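View pics/m4.png

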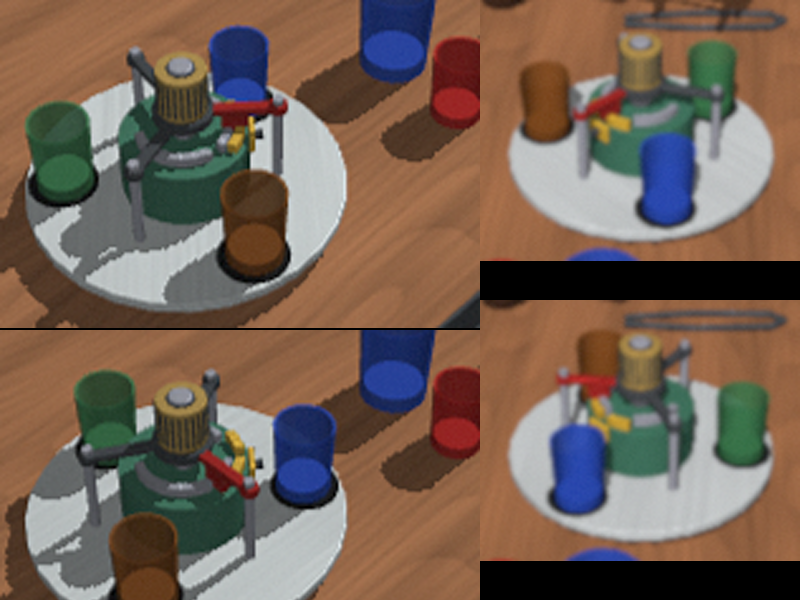

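In the final pictures the red arm lies in the dog's gap, at crop (450,185). All three tumblers are upright on their spots, and the collar top stands at the same height as before the job (mosaic (181,66) against (181,67), and (640,42) in both side views). I'll do one sub-pixel check of the collar height, then hand in.

Run:
```python
from h import *
for n in('scene','side'):
    A=load(n+'0.png');B=load(n+'4.png')
    p=proj(A,[[548,-50,160],[548,-50,168.5]]);u,v=p[0].astype(int)
    g=lambda F:cv2.cvtColor(F['pixels'][v-16:v+14,u-12:u+13],cv2.COLOR_RGB2GRAY).astype(np.float32)
    t=g(A)[4:20,3:22];r=cv2.matchTemplate(g(B),t,cv2.TM_CCOEFF_NORMED);_,m,_,l=cv2.minMaxLoc(r)
    x,y=l;c=r[y-1:y+2,x];sub=(c[0]-c[2])/(2*(c[0]-2*c[1]+c[2]))
    print(n,'score',m,'shift px',x-3,y+sub-4,'px per 8.5mm',p[1]-p[0])
```

```text
scene score 0.9199202060699463 shift px 0 0.027404785 px per 8.5mm [-0.15350466 -2.81684115]
side score 0.9767633080482483 shift px 0 -0.07252669 px per 8.5mm [-0.01057534 -2.78276768]
```

The ring's height matches its seated height to about 0.2 mm, so it is fully home.

```bash
python3 -c "
from workcell import env
print(env.job_done())"
```

```text
the job is handed in; nothing more can be done
None
```

I gripped the index ring and lifted it 12.8 mm, with the load at about 12 N as expected. I turned the turntable about 49° anticlockwise to the notch in the yellow dog, and the tooth went in on the first try. The gripper carried 8.5–12 N all the way down, with no sign of the tooth touching the land. I then let go and backed off, and handed in at about 12 s on the robot's clock.

- **Seating:** the collar's height matched its seated height at the start to about 0.2 mm in both fixed cameras, and the red arm lies in the dog's gap.
- **Tumblers:** all three are upright on their spots.
- **Rest of the bench:** what the final crops show looks unmoved. The brush and frit jar lay outside the crops, so I did not check them, but the arm did not go near them.
- **Small side force:** about 5 N sideways showed while the ring was held, from a centring error of roughly 1 mm. It was gone after release.

No check failed or disagreed.

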